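# Balance the pepper pot with tomato tins

### The arm

A 6-joint arm with a two-finger parallel gripper is mounted at the origin on the work surface. World frame = base frame: x ahead of the robot, y to its left, z up, the work surface at z = 0. Lengths are in m, angles in rad, forces in N, time in s.
With the tool pointing down it reaches from about 0.425 to 0.95 m from the base axis. Payload 3.5 kg.
Tool frame: the origin (TCP) lies on the centre line of the jaws, within the pads' length; the fingertips stand 17 mm ahead of it and the grasp point (between the pads) lies 2 mm behind it; z points along the fingers, y is the line along which they close (so a half turn about z gives the same grasp; the last joint's range is limited). The gripper opens to 85 mm and grips with 20 to 120 N. Pads are 22 mm wide; open, the fingers measure 114 mm over their backs; the gripper's body (76 mm by 85 mm) begins 54 mm behind the grasp point. The pads swing forward as they close: fully open they stand 13 mm farther back than shut.
Start: joints at [-1.401, 0.286, 1.577, -0, 1.279, -0.15], TCP at [0.212, -0.641, 0.248] pointing down, gripper open.
Joint ranges: [-2.77, 2.77], [-0.9, 2.22], [0.21, 2.48], [-1.53, 4.67], [0.24, 2.81], [-2.84, 2.84]. Speed limits (rad/s): [2.79, 2.79, 3.14, 3.14, 3.14, 3.14].

### API

Orientations are given as a unit quaternion [x, y, z, w].
In Python, from plant import ctrl gives the robot as it stands. The module is installed in compiled form; this text tells all that it offers.
- The arm moves only by the tool drive_tool, never from a script. Its argument "moves" is a list of rows, each a list of 3 entries, a list of its own where there are three numbers: the turn, a rotation vector about the tool's x, y, z in rad, then the shift along the tool's x, y, z in m, then the finger opening in m, from 0 to 0.0854. A call has 1 to 5 rows; each row shifts and turns the commanded pose from where the row before left it, along the tool's axes as they then stand; what a row does not reach is not made up. A row lasts 1/8 s, in which the tool goes at most 62.5 mm and 10.7 degrees, less where a joint would pass 70% of its speed; a pose out of reach is approached as far as the arm can. A call with a gripper value outside its range is refused whole. The fingers move at their own pace and stop on an object; "grip_force" is the grip in N (left out, the last holds). Time passes only in rows, so rows that do not move let the fingers close. It gives the time, the measured TCP pose, the force, the opening and the grip force at its end, in the units of the state.
- ctrl.get_state(): the state, without advancing time (a new reading comes with each control period).
- ctrl.read_camera(name): name is "scene" or "top"; returns a dict with "image" (480x640x3 uint8, red, green, blue), "fx", "fy", "cx", "cy" (pixels), "R" (3x3) and "t" (3): a world point X has camera coordinates R X + t. Camera axes: x right, y down, z forward; pixel columns grow to the right and rows downward; lengths in m; the calibration is good to about 2 mm. A picture is of the moment at which its call begins. There is no depth.
- ctrl.sign_off(): hands the job in; it is judged then, once.
The state is a dict: "time": time; "qpos": joint angles; "dq": joint speeds; "joint_efforts": joint torques, N m; "eef_pos": TCP position; "tcp_rot": TCP orientation; "contact_force": force on the tool from outside, world axes, zero at the start; "wrist_torque": the same for the moment, N m; "opening": opening from 0.0 (shut) to 1.0 (fully open); "finger_force": force on a finger pad.
Only numpy, scipy, OpenCV 4.12 (cv2) and the standard library are available. Lean on these libraries where they do the work, as an engineer would, in place of code of your own. Each camera call takes 0.05 s, during which the arm holds its last target. There are 200 camera calls.

### The job

Balance the pepper pot: slide the squat closed tins (one or both, as needed) from the wooden shelf onto the balance's tray, without lifting or tipping them over, and shift them along the tray until the beam floats level on its own. A tin on the tray must stand upright and wholly on it, clear of the shelf; a tin that is not needed stays standing on the shelf. Leave the other things on the table and shelf where they are.

Things in the scene. Friction and masses are not known exactly. Their poses are not given: they have to be found in the camera images.
- beam (a joint): beam tilt, rad: 0 = level, positive = tray end up, pot end down; stops at +0.06 and -0.04. At the start the pot holds it at the +0.06 stop. Between the stops it floats: it settles in about a second at roughly 0.004 rad per 0.01 N m of imbalance about the pivot
- pivot (a point): the beam's pivot on the balance's fixed foot, 70 mm above the table. Its y axis runs level along the beam: the tray lies on the -y side, the pot on the +y side; x points across the beam towards the shelf; z up
- tray_mid (a point): middle of the aluminium tray's floor; rigid with the beam, 157.5 mm from the pivot along -y and 10 mm above it when level; axes as pivot, tilting with the beam. Floor 84 mm wide (x -42 to 42) and 235 mm long (y -117 to 117); lips 10 mm high on the -x side and 8 mm at both ends; open on the +x side towards the shelf
- shelf_mid (a point): middle of the flat top of the fixed wooden shelf beside the tray (axes as pivot): 110 mm wide in x, 500 mm long in y, 97 mm above the table, 17 mm above the level tray floor; its near edge is 14 mm from the tray's open side. This point is at x 111, y -40 mm from the pivot
- big_tin_c (a point): centre (half-way up) of the big squat closed steel tin, a counterweight: 74 mm across, 62 mm high, 0.45 kg give or take 8 %; it starts on the shelf
- big_tin: the same big tin, origin under its centre
- small_tin_c (a point): centre (half-way up) of the small squat closed steel tin, a counterweight: 60 mm across, 50 mm high, 0.25 kg give or take 8 %; it starts on the shelf
- small_tin: the same small tin, origin under its centre
- pot_foot (a point): white ceramic lidded pepper pot, 92 mm across, 103 mm high, this point under its centre; held in its pan (it can only twist a little) at 160 mm from the pivot on the far (+y) arm of the beam; of unknown weight (about 0.38 to 0.74 kg), so that either the big tin alone or both tins are needed
- jar: amber glass jar with a metal cap, 60 mm across, 85 mm high, standing on the shelf near its pot end (bystander); origin under its centre
- tall_tin: tall closed tomato tin, 73 mm across, 110 mm high, standing on the table (bystander, not a counterweight); origin under its centre
- can_opener: steel hand can opener about 135 mm long lying on the table (bystander)
- funnel: white plastic funnel, 110 mm across, 105 mm high, standing mouth down on the table (bystander)
- mug: blue mug, 80 mm across, 90 mm high (bystander)
Mind the look-alikes: they are no part of the job. Leave any green or turquoise look-alike of the big_tin alone. What is shaped like the small_tin but pink is not meant.

How it is judged:
At the end, for the whole second after the job is handed in: The beam rests within 0.018 rad (1 degree) of level, free of the robot; each squat tin stands upright and still, either wholly on the tray (not overlapping the shelf) or on the shelf (value of joint beam between -0.018 and 0.018 rad and velocity of joint beam between -0.03 and 0.03 rad/s and angle between each of big_tin_c, small_tin_c's own z axis and vertical below 0.15 rad and linear speed of each of big_tin, small_tin below 0.02 m/s and ((x of big_tin_c in the frame of tray_mid between -0.02 and 0.017 m and y of big_tin_c in the frame of tray_mid between -0.118 and 0.118 m and z of big_tin_c in the frame of tray_mid between 0.023 and 0.039 m) or (x of big_tin_c in the frame of pivot between 0.056 and 0.166 m and y of big_tin_c in the frame of pivot between -0.29 and 0.21 m and z of big_tin_c in the frame of pivot between 0.05 and 0.066 m)) and ((x of small_tin_c in the frame of tray_mid between -0.02 and 0.024 m and y of small_tin_c in the frame of tray_mid between -0.118 and 0.118 m and z of small_tin_c in the frame of tray_mid between 0.017 and 0.033 m) or (x of small_tin_c in the frame of pivot between 0.056 and 0.166 m and y of small_tin_c in the frame of pivot between -0.29 and 0.21 m and z of small_tin_c in the frame of pivot between 0.044 and 0.06 m))); the robot touches nothing.
It fails at once if a squat tin is lifted more than 30 mm above its place on the shelf (height (world z) of big_tin_c above 0.158 m or height (world z) of small_tin_c above 0.152 m).
It fails at once if a squat tin tips over (more than 45 degrees) (angle between any of big_tin_c, small_tin_c's own z axis and vertical above 0.8 rad).
It fails at once if the jar, tall tin, can opener, funnel or mug is shifted by more than 30 mm (distance of any of jar, tall_tin, can_opener, funnel, mug from where it was at the start of the episode above 0.03 m).
It also fails if it takes over 72 s, if anything falls off the work surface, if the arm or the gripper's body presses on something with over 40 N, if the wrist force passes 120 N, or if a joint passes its speed limit or range.

## Working session

There is one attempt and no reset: what is moved stays moved. The work goes in short steps, Python scripts to look and compute and a tool call to move; the robot and the scene stay as the last step left them, time stands still between calls to the robot, and variables do not carry over. Pictures are saved under pics/ and viewed, at most 10 in all, crops included, and the job is handed in when it is done.

Besides the shell and the picture viewer there is one more tool, called in YAML: its name, and indented under it one key for each argument. drive_tool: Moves the arm, as the interface text tells. Its arguments: {"type":"object","properties":{"moves":{"type":"array","items":{"type":"array"}},"grip_force":{"type":"number"}},"required":["moves"]}

```bash
mkdir -p pics; cat > h.py <<'E'
import numpy as np, cv2
from plant import ctrl
def snap(n,f):
    c=ctrl.read_camera(n); cv2.imwrite(f,cv2.cvtColor(c["image"],cv2.COLOR_RGB2BGR)); np.savez(f[:-4],**{k:c[k] for k in("fx","fy","cx","cy","R","t")}); return c
def ray(c,u,v,z):
    R=np.array(c["R"]);o=-R.T@np.array(c["t"]);d=R.T@np.array([(u-c["cx"])/c["fx"],(v-c["cy"])/c["fy"],1]);return o+d*(z-o[2])/d[2]
def proj(c,X):
    p=np.array(c["R"])@np.array(X)+np.array(c["t"]);return float(c["fx"]*p[0]/p[2]+c["cx"]),float(c["fy"]*p[1]/p[2]+c["cy"])
E
python3 - <<'E'
from h import *
for n in("scene","top"):
    c=snap(n,f"pics/{n}0.png");R=np.array(c["R"]);print(n,-R.T@np.array(c["t"]),R[2],c["fx"])
s=ctrl.get_state();print(s)
E
```

```text
scene [ 1.76035882 -0.1487023   0.96819568] [-0.8176871   0.03484555 -0.57460733] 577.4794552746179
top [ 0.34271439 -0.07761497  1.36660666] [ 0.17034343 -0.01658363 -0.9852452 ] 542.2931472368045
{'time': 0.1, 'qpos': array([-1.40098272e+00,  2.87097693e-01,  1.57806229e+00,  1.14260715e-05,
        1.27859787e+00, -1.50026555e-01]), 'dq': array([-1.48746592e-03, -1.22181787e-03, -3.52830467e-03,  9.60687901e-04,
       -2.15426020e-05,  6.23188499e-04]), 'joint_efforts': array([ 3.16024953e-04, -4.07298732e+01, -2.93698597e+01, -1.55341031e-04,
        3.40330284e-03, -5.69773434e-06]), 'eef_pos': array([ 0.21214618, -0.6401956 ,  0.24705456]), 'tcp_rot': array([ 9.87239697e-01,  1.59237586e-01, -5.24174406e-06, -1.08260212e-03]), 'contact_force': array([-0.4445711 , -0.24997615,  1.11934325]), 'wrist_torque': array([-0.02322402, -0.05930835, -0.06170758]), 'finger_force': 0.0, 'opening': 0.9979945673184002}
```

View pics/scene0.png

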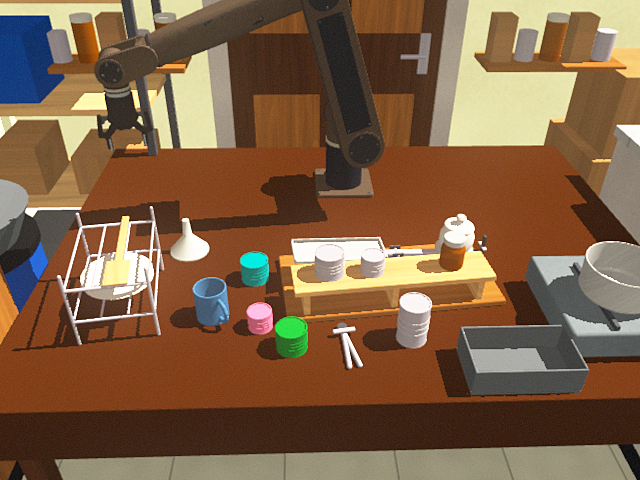

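View pics/top0.png

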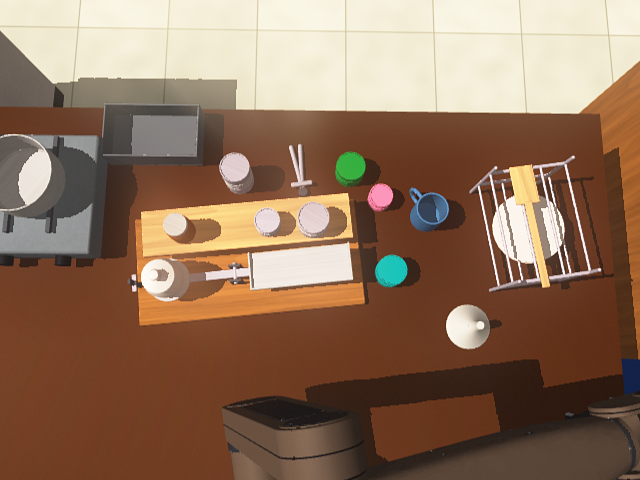

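The scene view shows the two silver tins on the shelf and the jar at the pot end. In the top view the big tin is near (314,220), the small tin near (267,222), the tray spans (250-353, 245-290), the pivot is near (236,271) and the pot near (160,278). Next I'll enlarge it.

```bash
python3 - <<'E'
import cv2
i=cv2.imread("pics/top0.png")[185:335,130:375]
cv2.imwrite("pics/c0.png",cv2.resize(i,None,fx=3.2,fy=3.2,interpolation=cv2.INTER_CUBIC))
E
```

```text
(no output)
```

View pics/c0.png

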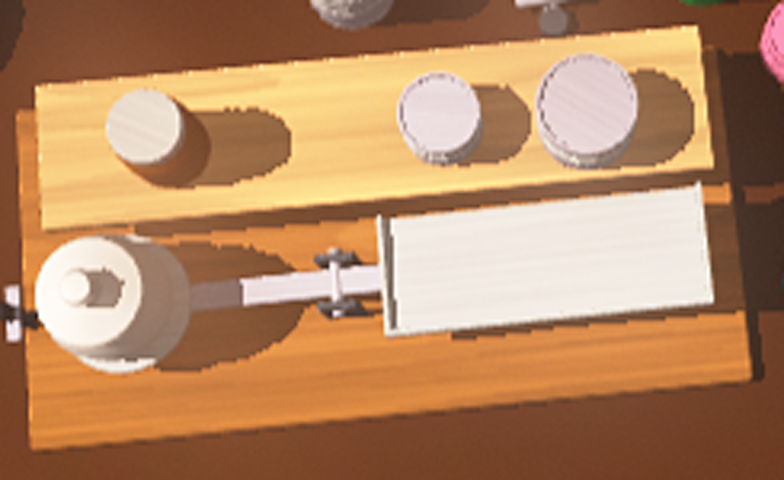

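```bash
cat >> h.py <<'E'
def load(f): return dict(np.load(f))
E
python3 - <<'E'
from h import *
c=load("pics/top0.npz")
P=lambda x,y,z: ray(c,(x+.5)/3.2-.5+130,(y+.5)/3.2-.5+185,z)
S=[P(*p,.097) for p in((36,86),(697,27),(714,166),(43,229))]
S=np.array(S)[:,:2];print(S)
# model corners in shelf frame
M=np.array([[.055,.25],[.055,-.25],[-.055,-.25],[-.055,.25]])
Mc=M;Sc=S-S.mean(0);U,_,V=np.linalg.svd(Mc.T@Sc);R=(U@V).T
print("yaw",np.degrees(np.arctan2(R[1,0],R[0,0])),"mid",S.mean(0),"res",S-(M@R.T+S.mean(0)))
m=S.mean(0);piv=m-R@[.111,-.04];tm=piv+R@[0,-.1575]
print("piv",piv,"tray",tm,P(338,279,.085))
for n,p in(("small",(439,113,.147)),("big",(588,104,.159)),("jar",(146,127,.182))):
    w=P(*p)[:2];print(n,w,"in pivot",R.T@(w-piv),"px rad check",P(p[0]+1,p[1],p[2])[:2]-w)
np.savez("fr",R=R,piv=piv)
E
```

```text
[[ 0.65165109  0.33354584]
 [ 0.70242163 -0.1609786 ]
 [ 0.59530079 -0.17339881]
 [ 0.54352839  0.32172205]]
yaw 5.938986803954721 mid [0.62322547 0.08022262] res [[-0.00041184 -0.00102576]
 [-0.00137598  0.00176613]
 [ 0.00091277  0.00072754]
 [ 0.00087504 -0.00146791]]
piv [0.50868248 0.10852283] tray [ 0.5249789  -0.04813182] [0.50967594 0.10548677 0.085     ]
small [0.62240078 0.02812892] in pivot [ 0.10478963 -0.09172876] px rad check [ 6.88328084e-06 -7.17655349e-04]
big [ 0.62724573 -0.07890151] in pivot [ 0.0985342  -0.19868602] px rad check [ 6.91220531e-06 -7.13463315e-04]
jar [0.60245476 0.22819504] in pivot [0.10565138 0.10932733] px rad check [ 6.53159646e-06 -6.91835519e-04]
```

drive_tool:
  moves:
    - [[0, 0, 0.108], [0, 0, 0], 0.085]
    - [[0, 0, 0.108], [0, 0, 0], 0.085]
    - [[0, 0, 0], [0.039, -0.043, 0], 0.085]
    - [[0, 0, 0], [0.039, -0.043, 0], 0.085]
    - [[0, 0, 0], [0.039, -0.043, 0], 0.085]

```text
time: 0.72
eef_pos: [0.3158, -0.4986, 0.2476]
tcp_rot: [0.999, 0.051, -0.0, -0.001]
contact_force: [1.1, -0.0, -0.2]
opening: 0.995
finger_force: 0.0
```

drive_tool:
  moves:
    - [[0, 0, 0], [0.039, -0.043, 0], 0.085]
    - [[0, 0, 0], [0.039, -0.043, 0], 0.085]
    - [[0, 0, 0], [0.039, -0.043, 0], 0.085]
    - [[0, 0, 0], [0.039, -0.043, 0], 0.085]
    - [[0, 0, 0], [0.039, -0.043, 0], 0.085]

```text
time: 1.35
eef_pos: [0.4876, -0.2645, 0.248]
tcp_rot: [0.999, 0.052, -0.0, -0.0]
contact_force: [-0.6, -1.4, 0.3]
opening: 0.992
finger_force: 0.0
```

drive_tool:
  moves:
    - [[0, 0, 0], [0.039, -0.043, 0], 0.085]
    - [[0, 0, 0], [0.039, -0.043, 0], 0.085]
    - [[0, 0, 0], [0.02, -0.02, 0], 0.085]
    - [[0, 0, 0], [0, 0, 0], 0.085]
    - [[0, 0, 0], [0, 0, 0], 0.085]

```text
time: 1.98
eef_pos: [0.5729, -0.151, 0.2478]
tcp_rot: [0.999, 0.052, -0.001, -0.0]
contact_force: [0.2, 0.7, 0.9]
opening: 0.993
finger_force: 0.0
```

```bash
cat >> h.py <<'E'
def pf(xy):
    f=np.load("fr.npz");return f["R"].T@(np.array(xy)[:2]-f["piv"])
def st():
    from scipy.spatial.transform import Rotation as Ro
    s=ctrl.get_state();m=Ro.from_quat(s["tcp_rot"]).as_matrix();f=np.load("fr.npz")
    print("t",s["time"],"pivot-xy",pf(s["eef_pos"]).round(4),"z",s["eef_pos"][2].round(4),"yawerr",(np.arctan2(m[1,0],m[0,0])-np.arctan2(f["R"][1,0],f["R"][0,0])).round(4),"F",s["contact_force"].round(1),"open",round(s["opening"],3),"ff",s["finger_force"])
E
python3 -c "
from h import *
st()"
```

```text
t 1.975 pivot-xy [ 0.037  -0.2648] z 0.2478 yawerr -0.0 F [0.2 0.7 0.9] open 0.993 ff 0.0
```

drive_tool:
  moves:
    - [[0, 0, 0], [0.031, -0.033, 0], 0.085]
    - [[0, 0, 0], [0.0305, -0.033, 0], 0.085]
    - [[0, 0, 0], [0, 0, 0], 0.085]
    - [[0, 0, 0], [0, 0, 0.03], 0.085]
    - [[0, 0, 0], [0, 0, 0.03], 0.085]

```text
time: 2.6
eef_pos: [0.6271, -0.0807, 0.1881]
tcp_rot: [0.999, 0.051, 0.0, 0.0]
contact_force: [-0.6, 0.7, -1.3]
opening: 0.994
finger_force: 0.0
```

```bash
python3 -c "
from h import *
st();snap('scene','pics/s1.png')
i=cv2.imread('pics/s1.png')[150:330,250:500];cv2.imwrite('pics/s1c.png',cv2.resize(i,None,fx=3.2,fy=3.2,interpolation=cv2.INTER_CUBIC))"
```

```text
t 2.6 pivot-xy [ 0.0982 -0.2004] z 0.1881 yawerr -0.0017 F [-0.6  0.7 -1.3] open 0.994 ff 0.0
```

View pics/s1c.png

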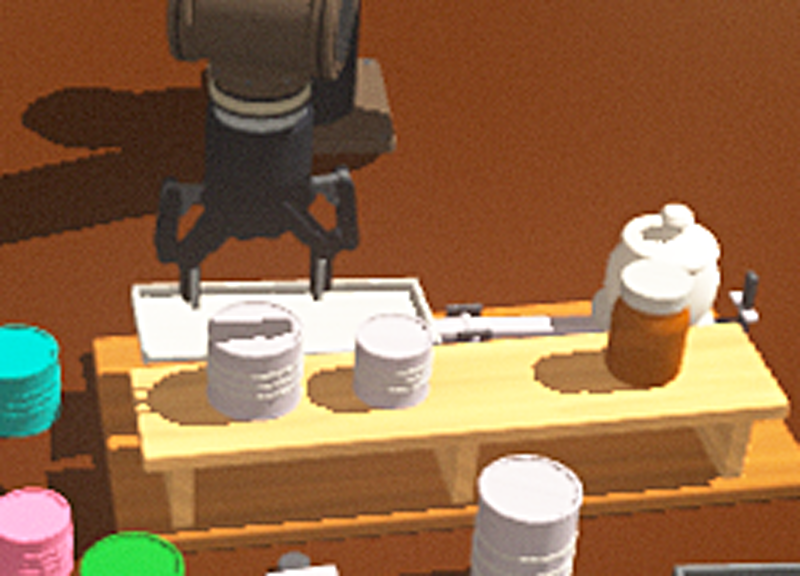

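The fingers, at crop x 194 and 318, straddle the big tin, whose centre is at about x 255. I'll go down and grip.

drive_tool:
  moves:
    - [[0, 0, 0], [0, 0, 0.03], 0.085]
    - [[0, 0, 0], [0, 0, 0.028], 0.085]
    - [[0, 0, 0], [0, 0, 0], 0.07]
    - [[0, 0, 0], [0, 0, 0], 0.07]
    - [[0, 0, 0], [0, 0, 0], 0.07]
  grip_force: 25

```text
time: 3.28
eef_pos: [0.6278, -0.0791, 0.1311]
tcp_rot: [0.999, 0.052, 0.0, 0.0]
contact_force: [-0.5, 0.9, -4.3]
opening: 0.861
finger_force: 33.4
```

drive_tool:
  moves:
    - [[0, 0, 0], [0, 0, 0], 0.07]
    - [[0, 0, 0], [0, 0, 0], 0.07]
    - [[0, 0, 0], [-0.005, 0, 0], 0.07]
    - [[0, 0, 0], [-0.01, 0, 0], 0.07]
    - [[0, 0, 0], [0, 0, 0], 0.07]

```text
time: 3.9
eef_pos: [0.6117, -0.0801, 0.13]
tcp_rot: [0.999, 0.052, -0.001, -0.0]
contact_force: [-0.3, -0.2, -4.4]
opening: 0.856
finger_force: 33.4
```

```bash
python3 -c "
from h import *
st()"
```

```text
t 3.9 pivot-xy [ 0.083  -0.1983] z 0.13 yawerr -0.0001 F [-0.3 -0.2 -4.4] open 0.856 ff 33.37869465351105
```

drive_tool:
  moves:
    - [[0, 0, 0], [-0.02, 0, 0], 0.07]
    - [[0, 0, 0], [-0.02, 0, 0], 0.07]
    - [[0, 0, 0], [-0.02, 0, 0], 0.07]
    - [[0, 0, 0], [-0.015, 0, 0], 0.07]
    - [[0, 0, 0], [-0.01, 0, 0], 0.07]

```text
time: 4.53
eef_pos: [0.5277, -0.0892, 0.1305]
tcp_rot: [0.999, 0.052, 0.0, 0.0]
contact_force: [-1.1, -0.3, -4.6]
opening: 0.859
finger_force: 33.4
```

drive_tool:
  moves:
    - [[0, 0, 0], [0, 0, 0], 0.07]
    - [[0, 0, 0], [0, 0, 0.002], 0.07]
    - [[0, 0, 0], [0, 0, 0.002], 0.07]
    - [[0, 0, 0], [0, 0, 0.002], 0.07]
    - [[0, 0, 0], [0, 0, 0], 0.07]

```text
time: 5.15
eef_pos: [0.5282, -0.0889, 0.1239]
tcp_rot: [0.999, 0.052, -0.0, -0.0]
contact_force: [-0.2, 0.0, -4.9]
opening: 0.861
finger_force: 33.4
```

```bash
python3 -c "
from h import *
st()"
```

```text
t 5.15 pivot-xy [-0.001  -0.1984] z 0.1239 yawerr 0.0003 F [-0.2  0.  -4.9] open 0.861 ff 33.41592013835907
```

drive_tool:
  moves:
    - [[0, 0, 0], [0, 0, 0.001], 0.07]
    - [[0, 0, 0], [0, 0, 0.001], 0.07]
    - [[0, 0, 0], [0, 0, 0], 0.07]

```text
time: 5.52
eef_pos: [0.5285, -0.0891, 0.1229]
tcp_rot: [0.999, 0.052, 0.0, 0.0]
contact_force: [-1.4, 0.3, -0.4]
opening: 0.863
finger_force: 33.8
```

drive_tool:
  moves:
    - [[0, 0, 0], [0, 0, 0.001], 0.07]
    - [[0, 0, 0], [0, 0, 0.001], 0.07]
    - [[0, 0, 0], [0, 0, 0], 0.07]
    - [[0, 0, 0], [0, 0, 0], 0.07]

```text
time: 6.02
eef_pos: [0.5285, -0.0893, 0.1205]
tcp_rot: [0.999, 0.052, 0.0, 0.0]
contact_force: [-0.9, -0.1, -0.2]
opening: 0.861
finger_force: 33.9
```

drive_tool:
  moves:
    - [[0, 0, 0], [0, 0, 0], 0.085]
    - [[0, 0, 0], [0, 0, 0], 0.085]
    - [[0, 0, 0], [0, 0, 0], 0.085]
    - [[0, 0, 0], [0, 0, -0.03], 0.085]
    - [[0, 0, 0], [0, 0, -0.05], 0.085]

```text
time: 6.65
eef_pos: [0.5269, -0.0886, 0.199]
tcp_rot: [0.999, 0.052, -0.002, -0.001]
contact_force: [0.6, -0.4, -0.9]
opening: 0.996
finger_force: 0.0
```

drive_tool:
  moves:
    - [[0, 0, 0], [0, 0.04, -0.03], 0.085]
    - [[0, 0, 0], [0, 0.05, 0], 0.085]
    - [[0, 0, 0], [0, 0.05, 0], 0.085]
    - [[0, 0, 0], [0, 0.05, 0], 0.085]
    - [[0, 0, 0], [0, 0, 0], 0.085]

```text
time: 7.28
eef_pos: [0.5478, -0.2812, 0.2303]
tcp_rot: [0.999, 0.05, 0.0, 0.0]
contact_force: [0.2, -0.6, 0.2]
opening: 0.999
finger_force: 0.0
```

```bash
python3 -c "
from h import *
st();snap('top','pics/t2.png');snap('scene','pics/s2.png')
i=cv2.imread('pics/s2.png')[210:310,265:515];j=cv2.imread('pics/t2.png')[195:305,125:375]
z=lambda q:cv2.resize(q,None,fx=3.2,fy=2.8,interpolation=cv2.INTER_CUBIC)
cv2.imwrite('pics/c2.png',np.vstack([z(i),z(j)]))"
```

```text
t 7.275 pivot-xy [-0.0014 -0.3917] z 0.2303 yawerr -0.0039 F [ 0.2 -0.6  0.2] open 0.999 ff 0.0
```

View pics/c2.png

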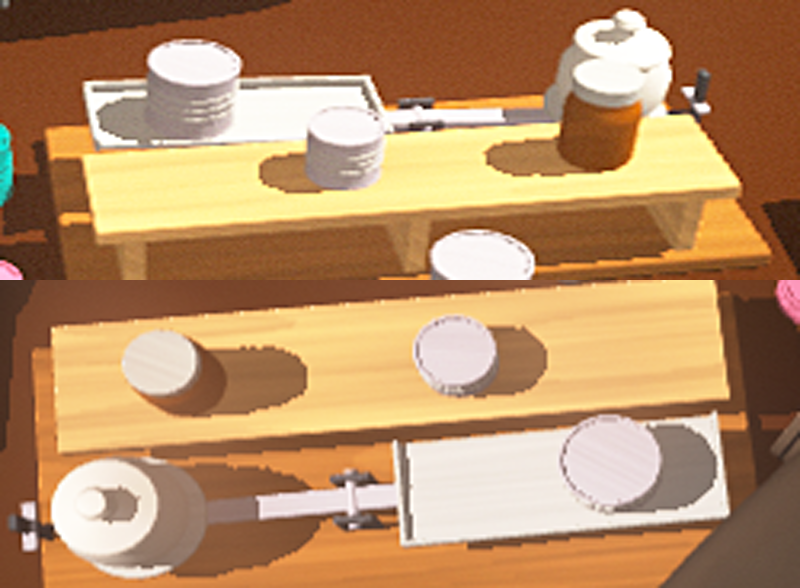

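The big tin stands upright on the tray. I'll measure the beam tilt by tracking patches against the first picture, which was taken at the +0.06 stop.

```bash
cat >> h.py <<'E'
def W(p):
    f=np.load("fr.npz");w=f["R"]@np.array(p[:2])+f["piv"];return np.array([*w,p[2]+.07])
def tilt(n):  # beam angle from vertical shift of patches versus pics/scene0.png (at +0.06)
    c=load("pics/scene0.npz");a=cv2.imread("pics/scene0.png",0);b=cv2.imread(n,0)
    for nm,y,x,z in(("endL",-.276,-.043,.018),("endR",-.04,-.043,.018),("pin",.235,0,.0)):
        P=lambda t:np.array(proj(c,W((x,y*np.cos(t)-z*np.sin(t),z*np.cos(t)-y*np.sin(t)))))
        p0=P(.06);u,v=p0.round().astype(int);h=9
        T=cv2.resize(a[v-h:v+h,u-h:u+h],None,fx=8,fy=8,interpolation=cv2.INTER_CUBIC)
        S=cv2.resize(b[v-h-12:v+h+12,u-h-6:u+h+6],None,fx=8,fy=8,interpolation=cv2.INTER_CUBIC)
        m=cv2.matchTemplate(S,T,cv2.TM_CCOEFF_NORMED);_,q,_,l=cv2.minMaxLoc(m)
        d=np.array(l)/8-(6,12);g=(P(0)-p0)
        print(nm,p0.round(1),"shift",d,"full",g.round(2),"tilt",round(.06*(1-d[1]/g[1]),4),"q",round(q,3))
E
python3 -c "
from h import *
tilt('pics/s1.png');tilt('pics/s2.png')"
```

```text
endL [291.5 240.2] shift [0. 0.] full [0.34 5.1 ] tilt 0.06 q 0.999
endR [378.1 238.4] shift [0. 0.] full [0.3  0.69] tilt 0.06 q 0.999
pin [478.9 250.4] shift [0. 0.] full [ 1.01 -4.22] tilt 0.06 q 0.998
endL [291.5 240.2] shift [-0.125  0.   ] full [0.34 5.1 ] tilt 0.06 q 0.957
endR [378.1 238.4] shift [0. 0.] full [0.3  0.69] tilt 0.06 q 0.998
pin [478.9 250.4] shift [0. 0.] full [ 1.01 -4.22] tilt 0.06 q 0.997
```

drive_tool:
  moves:
    - [[0, 0, 0], [0.02, -0.055, 0], 0.076]
    - [[0, 0, 0], [0.021, -0.055, 0], 0.076]
    - [[0, 0, 0], [0.021, -0.055, 0], 0.076]
    - [[0, 0, 0], [0.021, -0.055, 0], 0.076]
    - [[0, 0, 0], [0.021, -0.055, 0], 0.076]

```text
time: 8.0
eef_pos: [0.6224, 0.0099, 0.2306]
tcp_rot: [0.999, 0.053, 0.0, -0.0]
contact_force: [1.5, 0.2, -0.9]
opening: 0.892
finger_force: 0.0
```

drive_tool:
  moves:
    - [[0, 0, 0], [0.002, -0.025, 0], 0.076]
    - [[0, 0, 0], [0, 0, 0], 0.076]
    - [[0, 0, 0], [0, 0, 0], 0.076]

```text
time: 8.38
eef_pos: [0.6218, 0.0317, 0.2304]
tcp_rot: [0.999, 0.052, -0.0, 0.0]
contact_force: [-0.5, 0.8, -0.4]
opening: 0.888
finger_force: 0.0
```

```bash
python3 -c "
from h import *
st()"
```

```text
t 8.375 pivot-xy [ 0.1046 -0.0882] z 0.2304 yawerr 0.0011 F [-0.5  0.8 -0.4] open 0.888 ff 0.0
```

drive_tool:
  moves:
    - [[0, 0, 0], [0, 0.0035, 0.035], 0.076]
    - [[0, 0, 0], [0, 0, 0.04], 0.076]
    - [[0, 0, 0], [0, 0, 0.028], 0.076]
    - [[0, 0, 0], [0, 0, 0], 0.076]
    - [[0, 0, 0], [0, 0, 0], 0.056]

```text
time: 9.0
eef_pos: [0.6235, 0.0269, 0.1289]
tcp_rot: [0.999, 0.051, 0.001, 0.0]
contact_force: [0.7, -7.8, 7.9]
opening: 0.7
finger_force: 8.6
```

drive_tool:
  moves:
    - [[0, 0, 0], [0, 0, 0], 0.056]
    - [[0, 0, 0], [0, 0, 0], 0.056]
    - [[0, 0, 0], [0, 0, 0], 0.056]
    - [[0, 0, 0], [-0.005, 0, 0], 0.056]
    - [[0, 0, 0], [-0.01, 0, 0], 0.056]

```text
time: 9.62
eef_pos: [0.6093, 0.0264, 0.129]
tcp_rot: [0.999, 0.052, 0.003, 0.0]
contact_force: [3.9, 0.7, 4.5]
opening: 0.697
finger_force: 28.3
```

```bash
python3 -c "
from h import *
st()"
```

```text
t 9.625 pivot-xy [ 0.0916 -0.0921] z 0.129 yawerr 0.0002 F [3.9 0.7 4.5] open 0.697 ff 28.342585265636444
```

drive_tool:
  moves:
    - [[0, 0, 0], [-0.01, 0, -0.002], 0.056]
    - [[0, 0, 0], [-0.02, 0, 0], 0.056]
    - [[0, 0, 0], [-0.02, 0, 0], 0.056]
    - [[0, 0, 0], [-0.02, 0, 0], 0.056]
    - [[0, 0, 0], [-0.02, 0, 0], 0.056]

```text
time: 10.25
eef_pos: [0.5143, 0.0174, 0.127]
tcp_rot: [0.999, 0.052, -0.004, -0.001]
contact_force: [-0.1, -0.6, -2.6]
opening: 0.695
finger_force: 27.9
```

drive_tool:
  moves:
    - [[0, 0, 0], [0, 0, 0], 0.056]
    - [[0, 0, 0], [0, 0, 0.003], 0.056]
    - [[0, 0, 0], [0, 0, 0.003], 0.056]
    - [[0, 0, 0], [0, 0, 0.003], 0.056]
    - [[0, 0, 0], [0, 0, 0], 0.056]

```text
time: 10.88
eef_pos: [0.5181, 0.017, 0.1198]
tcp_rot: [0.999, 0.052, -0.001, -0.0]
contact_force: [0.3, 0.2, -2.0]
opening: 0.695
finger_force: 27.8
```

```bash
python3 -c "
from h import *
st()"
```

```text
t 10.875 pivot-xy [-0.0001 -0.092 ] z 0.1198 yawerr 0.0002 F [ 0.3  0.2 -2. ] open 0.695 ff 27.828570306301117
```

Next I'll lower it until the tray carries it.

drive_tool:
  moves:
    - [[0, 0, 0], [0, 0, 0.001], 0.056]
    - [[0, 0, 0], [0, 0, 0.001], 0.056]
    - [[0, 0, 0], [0, 0, 0], 0.056]

```text
time: 11.25
eef_pos: [0.5182, 0.017, 0.1183]
tcp_rot: [0.999, 0.052, 0.0, -0.0]
contact_force: [0.2, 0.2, -3.1]
opening: 0.691
finger_force: 27.8
```

drive_tool:
  moves:
    - [[0, 0, 0], [0, 0, 0.001], 0.056]
    - [[0, 0, 0], [0, 0, 0.001], 0.056]
    - [[0, 0, 0], [0, 0, 0], 0.056]

```text
time: 11.62
eef_pos: [0.5182, 0.017, 0.1162]
tcp_rot: [0.999, 0.052, -0.0, -0.0]
contact_force: [0.6, 0.3, -1.9]
opening: 0.695
finger_force: 27.9
```

drive_tool:
  moves:
    - [[0, 0, 0], [0, 0, 0.001], 0.056]
    - [[0, 0, 0], [0, 0, 0.001], 0.056]
    - [[0, 0, 0], [0, 0, 0], 0.056]

```text
time: 12.0
eef_pos: [0.5182, 0.017, 0.1142]
tcp_rot: [0.999, 0.052, 0.0, 0.0]
contact_force: [-0.2, -0.6, -1.2]
opening: 0.699
finger_force: 27.9
```

drive_tool:
  moves:
    - [[0, 0, 0], [0, 0, 0.001], 0.056]
    - [[0, 0, 0], [0, 0, 0.001], 0.056]
    - [[0, 0, 0], [0, 0, 0], 0.056]
    - [[0, 0, 0], [0, 0, 0], 0.056]

```text
time: 12.5
eef_pos: [0.5183, 0.017, 0.1124]
tcp_rot: [0.999, 0.052, 0.0, 0.0]
contact_force: [-0.1, -0.2, -0.7]
opening: 0.695
finger_force: 27.9
```

drive_tool:
  moves:
    - [[0, 0, 0], [0, 0, 0.001], 0.056]
    - [[0, 0, 0], [0, 0, 0], 0.056]
    - [[0, 0, 0], [0, 0, 0], 0.056]

```text
time: 12.88
eef_pos: [0.5183, 0.017, 0.1115]
tcp_rot: [0.999, 0.052, 0.0, 0.0]
contact_force: [-0.2, -0.5, 0.5]
opening: 0.694
finger_force: 28.0
```

drive_tool:
  moves:
    - [[0, 0, 0], [0, 0, 0], 0.068]
    - [[0, 0, 0], [0, 0, 0], 0.072]
    - [[0, 0, 0], [0, 0, 0], 0.074]
    - [[0, 0, 0], [0, 0, -0.03], 0.074]
    - [[0, 0, 0], [0, 0, -0.05], 0.074]

```text
time: 13.5
eef_pos: [0.5167, 0.0173, 0.19]
tcp_rot: [0.999, 0.052, -0.003, -0.001]
contact_force: [0.9, -0.5, -0.9]
opening: 0.861
finger_force: 0.0
```

drive_tool:
  moves:
    - [[0, 0, 0], [0, 0, -0.05], 0.074]
    - [[0, 0, 0], [0, 0.06, 0], 0.074]
    - [[0, 0, 0], [0, 0.06, 0], 0.074]
    - [[0, 0, 0], [0, 0.06, 0], 0.074]
    - [[0, 0, 0], [0, 0.06, 0], 0.074]

```text
time: 14.12
eef_pos: [0.5431, -0.2235, 0.2415]
tcp_rot: [0.999, 0.052, 0.0, 0.0]
contact_force: [-0.0, -0.4, -0.5]
opening: 0.866
finger_force: 0.0
```

drive_tool:
  moves:
    - [[0, 0, 0], [0, 0.06, 0], 0.074]
    - [[0, 0, 0], [0, 0.06, 0], 0.074]
    - [[0, 0, 0], [0, 0, 0], 0.074]
    - [[0, 0, 0], [0, 0, 0], 0.074]
    - [[0, 0, 0], [0, 0, 0], 0.074]

```text
time: 14.75
eef_pos: [0.5557, -0.3396, 0.2413]
tcp_rot: [0.999, 0.053, -0.0, -0.0]
contact_force: [-0.5, 0.2, -0.3]
opening: 0.865
finger_force: 0.0
```

```bash
python3 -c "
from h import *
st();snap('top','pics/t3.png');snap('scene','pics/s3.png');tilt('pics/s3.png')
i=cv2.imread('pics/s3.png')[210:310,265:515];j=cv2.imread('pics/t3.png')[195:305,125:375]
z=lambda q:cv2.resize(q,None,fx=3.2,fy=2.8,interpolation=cv2.INTER_CUBIC)
cv2.imwrite('pics/c3.png',np.vstack([z(i),z(j)]))"
```

```text
t 14.75 pivot-xy [ 4.000e-04 -4.505e-01] z 0.2413 yawerr 0.0017 F [-0.5  0.2 -0.3] open 0.865 ff 0.0
endL [291.5 240.2] shift [-0.75   6.375] full [0.34 5.1 ] tilt -0.015 q 0.915
endR [378.1 238.4] shift [-2.875 -5.125] full [0.3  0.69] tilt 0.5025 q 0.733
pin [478.9 250.4] shift [0.125 0.   ] full [ 1.01 -4.22] tilt 0.06 q 0.932
```

View pics/c3.png

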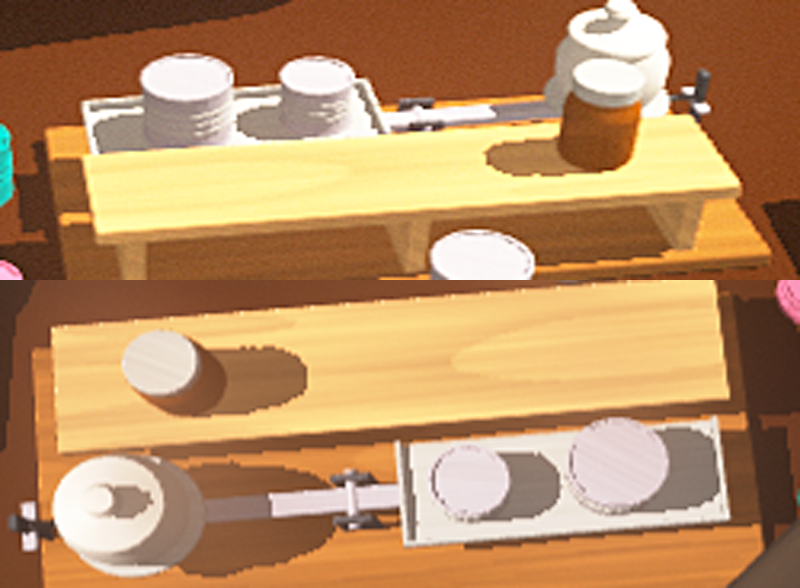

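```bash
cat >> h.py <<'E'
def tilt2(n):
    c=load("pics/scene0.npz");a=cv2.imread("pics/scene0.png",0);b=cv2.imread(n,0)
    for nm,y,x,z,h in(("corner",-.276,-.043,.018,6),("knob",.16,0,.125,8),("pot",.175,0,.10,14)):
        P=lambda t:np.array(proj(c,W((x,y*np.cos(t)+z*np.sin(t),z*np.cos(t)-y*np.sin(t)))))
        p0=P(.06);u,v=p0.round().astype(int)
        if nm=="pot": v-=6
        T=cv2.resize(a[v-h:v+h-(6 if nm=="pot" else 0),u-h:u+h],None,fx=8,fy=8,interpolation=cv2.INTER_CUBIC)
        S=cv2.resize(b[v-h-10:v+h+10,u-h-6:u+h+6],None,fx=8,fy=8,interpolation=cv2.INTER_CUBIC)
        _,q,_,l=cv2.minMaxLoc(cv2.matchTemplate(S,T,cv2.TM_CCOEFF_NORMED))
        d=np.array(l)/8-(6,10);g=P(0)-p0
        print(nm,p0.round(1),"shift",d,"full",g.round(2),"tilt",round(.06*(1-d[1]/g[1]),4),round(.06*(1-d[0]/g[0]),4),"q",round(q,3))
E
python3 -c "
from h import *
tilt2('pics/s1.png');tilt2('pics/s3.png');snap('scene','pics/s4.png');tilt2('pics/s4.png')
d=load('pics/t3.npz')
for n,x,y,z in(('big',618,464,.147),('small',470,480,.135)): print(n,pf(ray(d,125+(x+.5)/3.2-.5,195+(y-280+.5)/2.8-.5,z)))
"
```

```text
corner [292.3 240.2] shift [0. 0.] full [-0.47  5.16] tilt 0.06 0.06 q 0.999
knob [462.4 211.7] shift [0. 0.] full [-2.1  -3.06] tilt 0.06 0.06 q 0.998
pot [465.9 219.8] shift [0. 0.] full [-1.46 -3.3 ] tilt 0.06 0.06 q 0.998
corner [292.3 240.2] shift [-0.625  6.75 ] full [-0.47  5.16] tilt -0.0185 -0.0193 q 0.977
knob [462.4 211.7] shift [-2.375 -4.25 ] full [-2.1  -3.06] tilt -0.0234 -0.0078 q 0.961
pot [465.9 219.8] shift [-2.125 -4.25 ] full [-1.46 -3.3 ] tilt -0.0172 -0.0276 q 0.951
corner [292.3 240.2] shift [-0.625  6.75 ] full [-0.47  5.16] tilt -0.0185 -0.0193 q 0.977
knob [462.4 211.7] shift [-2.25 -4.25] full [-2.1  -3.06] tilt -0.0234 -0.0042 q 0.962
pot [465.9 219.8] shift [-2.125 -4.25 ] full [-1.46 -3.3 ] tilt -0.0172 -0.0276 q 0.952
big [ 9.20909241e-06 -1.99271024e-01]
small [-0.00125644 -0.09288675]
```

drive_tool:
  moves:
    - [[0, 0, 0], [0, -0.055, 0], 0.081]
    - [[0, 0, 0], [0, -0.055, 0], 0.081]
    - [[0, 0, 0], [0, -0.055, 0], 0.081]
    - [[0, 0, 0], [0, -0.055, 0], 0.081]
    - [[0, 0, 0], [0, -0.032, 0], 0.081]

```text
time: 15.52
eef_pos: [0.5287, -0.0873, 0.2417]
tcp_rot: [0.999, 0.053, 0.0, -0.0]
contact_force: [0.1, -0.3, -0.1]
opening: 0.947
finger_force: 0.0
```

drive_tool:
  moves:
    - [[0, 0, 0], [0, 0, 0.02], 0.081]
    - [[0, 0, 0], [0, 0, 0], 0.081]
    - [[0, 0, 0], [0, 0, 0], 0.081]

```text
time: 15.9
eef_pos: [0.5296, -0.0905, 0.222]
tcp_rot: [0.999, 0.052, 0.0, 0.0]
contact_force: [0.8, -0.1, -0.8]
opening: 0.947
finger_force: 0.0
```

```bash
python3 -c "
from h import *
st()"
```

```text
t 15.9 pivot-xy [ 2.000e-04 -2.001e-01] z 0.222 yawerr 0.0003 F [ 0.8 -0.1 -0.8] open 0.947 ff 0.0
```

drive_tool:
  moves:
    - [[0, 0, 0], [0, -0.001, 0.04], 0.081]
    - [[0, 0, 0], [0, 0, 0.04], 0.081]
    - [[0, 0, 0], [0, 0, 0.032], 0.081]
    - [[0, 0, 0], [0, 0, 0], 0.07]
    - [[0, 0, 0], [0, 0, 0], 0.07]
  grip_force: 20

```text
time: 16.52
eef_pos: [0.5293, -0.0897, 0.1103]
tcp_rot: [0.999, 0.052, -0.0, -0.0]
contact_force: [-1.7, -0.5, -0.6]
opening: 0.857
finger_force: 29.6
```

drive_tool:
  moves:
    - [[0, 0, 0], [0, 0, 0], 0.07]
    - [[0, 0, 0], [0, 0, 0], 0.07]
    - [[0, 0, 0], [0, -0.006, 0], 0.07]
    - [[0, 0, 0], [0, -0.005, 0], 0.07]
    - [[0, 0, 0], [0, 0, 0], 0.07]

```text
time: 17.15
eef_pos: [0.529, -0.0782, 0.11]
tcp_rot: [0.999, 0.052, 0.001, 0.0]
contact_force: [0.7, -1.5, 0.5]
opening: 0.859
finger_force: 29.5
```

```bash
python3 -c "
from h import *
st()"
```

```text
t 17.15 pivot-xy [ 0.0009 -0.1878] z 0.11 yawerr 0.0008 F [ 0.7 -1.5  0.5] open 0.859 ff 29.52571392059326
```

Next: release, retreat, let it settle and measure.

drive_tool:
  moves:
    - [[0, 0, 0], [0, 0, 0], 0.079]
    - [[0, 0, 0], [0, 0, 0], 0.081]
    - [[0, 0, 0], [0, 0, 0], 0.081]
    - [[0, 0, 0], [0, 0, -0.03], 0.081]
    - [[0, 0, 0], [0, 0, -0.05], 0.081]

```text
time: 17.77
eef_pos: [0.5266, -0.0779, 0.1878]
tcp_rot: [0.999, 0.052, -0.003, -0.001]
contact_force: [-0.3, -0.4, 0.7]
opening: 0.946
finger_force: 0.0
```

drive_tool:
  moves:
    - [[0, 0, 0], [0, 0, -0.05], 0.081]
    - [[0, 0, 0], [0, 0.06, 0], 0.081]
    - [[0, 0, 0], [0, 0.06, 0], 0.081]
    - [[0, 0, 0], [0, 0.06, 0], 0.081]
    - [[0, 0, 0], [0, 0.06, 0], 0.081]

```text
time: 18.4
eef_pos: [0.553, -0.319, 0.2393]
tcp_rot: [0.999, 0.052, 0.0, -0.0]
contact_force: [0.0, 0.5, -0.1]
opening: 0.953
finger_force: 0.0
```

drive_tool:
  moves:
    - [[0, 0, 0], [0, 0, 0], 0.081]
    - [[0, 0, 0], [0, 0, 0], 0.081]
    - [[0, 0, 0], [0, 0, 0], 0.081]
    - [[0, 0, 0], [0, 0, 0], 0.081]
    - [[0, 0, 0], [0, 0, 0], 0.081]

```text
time: 19.02
eef_pos: [0.5532, -0.3163, 0.2396]
tcp_rot: [0.999, 0.052, 0.0, 0.0]
contact_force: [0.3, -0.4, 0.7]
opening: 0.948
finger_force: 0.0
```

drive_tool:
  moves:
    - [[0, 0, 0], [0, 0, 0], 0.081]
    - [[0, 0, 0], [0, 0, 0], 0.081]
    - [[0, 0, 0], [0, 0, 0], 0.081]
    - [[0, 0, 0], [0, 0, 0], 0.081]
    - [[0, 0, 0], [0, 0, 0], 0.081]

```text
time: 19.65
eef_pos: [0.553, -0.3172, 0.2393]
tcp_rot: [0.999, 0.052, -0.0, -0.0]
contact_force: [0.3, 0.1, 0.2]
opening: 0.949
finger_force: 0.0
```

```bash
python3 -c "
from h import *
st();snap('top','pics/t5.png');snap('scene','pics/s5.png');tilt2('pics/s5.png')
i=cv2.imread('pics/s5.png')[210:310,265:515];j=cv2.imread('pics/t5.png')[195:305,125:375]
z=lambda q:cv2.resize(q,None,fx=3.2,fy=2.8,interpolation=cv2.INTER_CUBIC)
cv2.imwrite('pics/c5.png',np.vstack([z(i),z(j)]))"
```

```text
t 19.65 pivot-xy [ 1.000e-04 -4.281e-01] z 0.2393 yawerr 0.0001 F [0.3 0.1 0.2] open 0.949 ff 0.0
corner [292.3 240.2] shift [-0.5  5. ] full [-0.47  5.16] tilt 0.0018 -0.0034 q 0.982
knob [462.4 211.7] shift [-1.5   -3.125] full [-2.1  -3.06] tilt -0.0013 0.0172 q 0.971
pot [465.9 219.8] shift [-1.375 -3.125] full [-1.46 -3.3 ] tilt 0.0033 0.0033 q 0.967
```

View pics/c5.png

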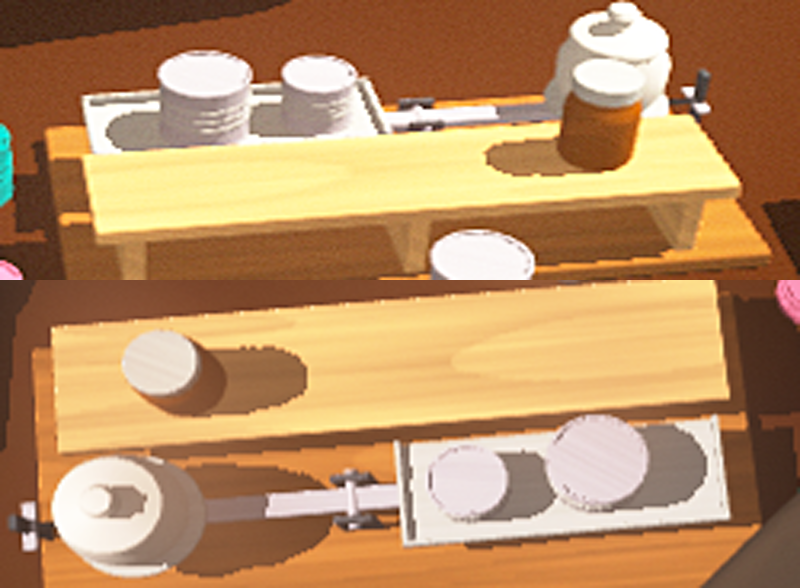

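Both tins stand upright on the tray, which shows clear of the shelf. All three vertical readings put the tilt at about 0.001 rad, and the jar has not moved. I'll hand it in.

```bash
python3 -c "
from h import *
print(ctrl.sign_off())"
```

```text
the job is handed in; nothing more can be done
None
```

I handed the job in at about 20 s with the beam floating at about 0.001 rad from level and both tins upright on the tray, clear of the shelf; the sign-off returned no verdict, and the tins were carried across in the grip, perhaps a millimetre or two off the shelf, rather than strictly slid.

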